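Put the soldering consumables back in their stands

TASK

Tidy the soldering consumables: put the alcohol bottle, the solder spool, the flux jar and the little dosing cup each upright on the floor of its own round aluminium stand - the widest thing in the widest stand and so on down to the cup in the smallest. The cup was left in the jar's stand, and the jar stands close behind the bottle. Keep the bottle upright all the way, and do not disturb the multimeter and the blue cap.

Things in the scene. Friction and masses are not known exactly. Their poses are not given: they have to be found in the camera images.
- bottle: white round bottle with a blue collar and white top, 116 mm high, 62 mm in diameter, solid to the touch only up to 92 mm; sides straight up to 60 mm (grip there). About 0.12 kg. Origin: centre of its underside, z up. It starts between jar and robot, axes about 58 mm apart, so that a gripper lowered over the jar would hit it.
- jar: low round flux jar, cream body with a green screw lid (fixed), 42 mm in diameter, 27 mm high, about 0.05 kg. Origin: centre of its underside, z up.
- spool: spool of solder wire lying flat, pale flanges with grey wire between, 54 mm in diameter, 27 mm high, about 0.16 kg, solid in the middle. Origin: centre of its underside, z up.
- cup: small frosted clear dosing cup, open upward, 32 mm in diameter at the rim, 26 mm at the foot, 20 mm high, about 0.012 kg. Origin: centre of its underside, z up. At the start it stands in the jar's stand, on that stand's floor.
- bottle_stand: largest round aluminium stand, fixed to the counter: an open dish with a dark rubber floor, 90 mm outside, well 78 mm in diameter, rim 19 mm high, floor 6 mm above the counter. For the bottle. Origin: centre of its underside, on the counter; z up.
- spool_stand: second largest round aluminium stand, fixed: 77 mm outside, well 65 mm in diameter, rim 11 mm high, floor 6 mm above the counter. For the spool. Origin: centre of its underside; z up.
- jar_stand: second smallest round aluminium stand, fixed: 64 mm outside, well 52 mm in diameter, rim 11 mm high, floor 6 mm above the counter. For the jar; the cup stands in it at the start. Origin: centre of its underside; z up.
- cup_stand: smallest round aluminium stand, fixed: 54 mm outside, well 42 mm in diameter, rim 11 mm high, floor 6 mm above the counter. For the cup. Origin: centre of its underside; z up.
- multimeter: yellow and black hand multimeter lying on its back, 150 x 78 x 43 mm, loose; not to be disturbed. Origin: centre of its underside, x along its length.
- cap: ribbed blue screw cap with a white top, 30 mm in diameter, 15 mm high, loose; not part of the job, not to be disturbed. Origin: centre of its underside.
Things that resemble listed ones, but are neither listed nor needed, are in the scene too. Several things have the shape of the cup; the one meant has the colours described above.

How it is judged:
At the end, for the whole second after the job is handed in: Bottle, spool, jar and cup each stand upright (within 0.12 rad) and at rest on the floor of their own stand: axis within 12 mm of the stand's axis for the bottle, 10 mm for the others; underside 3 to 9 mm above the stand's underside (floor at 6 mm) (horizontal distance between bottle and bottle_stand below 0.012 m and z of bottle in the frame of bottle_stand between 0.003 and 0.009 m and angle between each of bottle, spool, jar, cup's own z axis and vertical below 0.12 rad and linear speed of each of bottle, spool, jar, cup below 0.02 m/s and horizontal distance between spool and spool_stand below 0.01 m and z of spool in the frame of spool_stand between 0.003 and 0.009 m and horizontal distance between jar and jar_stand below 0.01 m and z of jar in the frame of jar_stand between 0.003 and 0.009 m and horizontal distance between cup and cup_stand below 0.01 m and z of cup in the frame of cup_stand between 0.003 and 0.009 m); the robot touches nothing.
It fails at once if the bottle is tipped by more than 0.4 rad (angle between bottle's own z axis and vertical above 0.4 rad).
It fails at once if the multimeter is moved by more than 20 mm (distance of multimeter from where it was at the start of the episode above 0.02 m).
It fails at once if the blue cap is moved by more than 20 mm (distance of cap from where it was at the start of the episode above 0.02 m).
It also fails if it takes over 112 s, if anything falls off the work surface, if the arm or the gripper's body presses on something with over 40 N, if the wrist force passes 120 N, or if a joint passes its speed limit or range.

ROBOT

A 7-joint arm with a two-finger parallel gripper is mounted at the origin on a cart in front of the work surface, level with it; the furniture and walls round the work are solid. World frame = base frame: x ahead of the robot, y to its left, z up, the work surface at z = 0. Lengths are in m, angles in rad, forces in N, time in s.
With the tool pointing down it reaches from about 0.425 to 0.825 m from the base axis. Payload 3.6 kg.
Tool frame: the origin (TCP) lies midway between the tips of the shut fingers; the grasp point (between the pads) lies 19 mm behind it (grasp_offset is the distance from the TCP to the grasp point, in m); z points along the fingers, y is the line along which they close (so a half turn about z gives the same grasp; the last joint's range is limited). The gripper opens to 85 mm and grips with 20 to 120 N. Pads are 22 mm wide; open, the fingers measure 114 mm over their backs; the gripper's body (76 mm by 85 mm) begins 54 mm behind the grasp point. The pads swing forward as they close: fully open they stand 13 mm farther back than shut.
Start: joints at [-1.284, 0.615, -0.013, 1.423, 0.008, 1.103, -0.04], TCP at [0.2, 0.618, 0.231] pointing down, gripper open.
Joint ranges: [-3.12, 3.12], [-0.3, 2.06], [-1.34, 1.32], [0.26, 2.42], [-1.36, 4.5], [0.01, 1.98], [-2.84, 2.84]. Speed limits (rad/s): [2.79, 2.79, 3.14, 3.14, 3.14, 3.14, 3.14].

INTERFACE

Orientations are given as a unit quaternion [x, y, z, w].
In Python, from bench import read_state, grab_frame, camera_params, hand_in, grasp_offset gives the robot as it stands. The module is installed in compiled form; this text tells all that it offers.
- The arm moves only by the tool send_rows, never from a script. Its argument "deltas" is a list of rows, each a list of 3 entries, a list of its own where there are three numbers: the shift along the tool's x, y, z in units of 50 mm (1.0 is 50 mm), then the turn, a rotation vector about the tool's x, y, z in units of 6 degrees (1.0 is 6 degrees), then the closure, from 0 (fully open) to 1 (shut). In form: [[[tx, ty, tz], [ax, ay, az], fingers], ...]. A call has 1 to 5 rows; each row is the pose to reach, as a shift and turn from the pose commanded when the call began, along the tool's axes at that moment; what a row does not reach only later rows make up. A row lasts 1/10 s, in which the tool goes at most 50 mm and 8.59 degrees, less where a joint would pass 70% of its speed; a pose out of reach is approached as far as the arm can. A call with a gripper value outside its range is refused whole. The fingers move at their own pace and stop on an object; "newtons" is the grip in N (left out, the last holds). Time passes only in rows, so rows that repeat a pose let the fingers close. It gives the time, the measured TCP pose, the force, the opening and the grip force at its end, in the units of the state.
- read_state(): the state, without advancing time (a new reading comes with each control period).
- grab_frame(name): name is "scene" or "top" or "wrist"; returns the picture (384x512x3 uint8, red, green, blue); there is no depth.
- camera_params(name): a dict with "intrinsics" (3x3 intrinsics, pixels), "k1" (the pictures are not rectified: a ray, as slopes to the right and down, at radius r is drawn at 1 + k1 r^2 times it, then the intrinsics apply), "T" (4x4, takes a point from camera to world coordinates). Camera axes: x right, y down, z forward; pixel columns grow to the right and rows downward; lengths in m; the calibration is good to about 2 mm. A picture is of the moment at which its call begins: read the wrist's pose just before it. camera_params takes no time and is no camera call; for the wrist camera it gives the pose at the moment of the call.
- hand_in(): hands the job in; it is judged then, once.
The state is a dict: "time": time; "joints": joint angles; "dq": joint speeds; "tau": joint torques, N m; "eef_pos": TCP position; "tool_rot": TCP orientation; "ft_force": force on the tool from outside, world axes, zero at the start; "torque": the same for the moment, N m; "width": finger opening in m; "grasp_force": force on a finger pad.
Only numpy, scipy, OpenCV 4.12 (cv2) and the standard library are available. Lean on these libraries where they do the work, as an engineer would, in place of code of your own. Each camera call takes 0.05 s, during which the arm holds its last target. There are 200 camera calls.

## Working session

There is one attempt and no reset: what is moved stays moved. The work goes in short steps, Python scripts to look and compute and a tool call to move; the robot and the scene stay as the last step left them, time stands still between calls to the robot, and variables do not carry over. Pictures are saved under pics/ and viewed, at most 14 in all, crops included, and the job is handed in when it is done.

Besides the shell and the picture viewer there is one more tool, called after "Request:" by a JSON object that holds its "fn" and its "kwargs", one argument or row to a line. send_rows: Moves the arm, as the interface text tells. Its arguments: {"type":"object","properties":{"deltas":{"type":"array","items":{"type":"array"}},"newtons":{"type":"number"}},"required":["deltas"]}

```bash
mkdir -p pics; cat > h.py <<'E'
import numpy as np, cv2
from bench import *
def pix2w(name,u,v,z,P=None):
    P=P or camera_params(name);K=np.array(P["intrinsics"]);T=np.array(P["T"])
    d=np.array([(u-K[0,2])/K[0,0],(v-K[1,2])/K[1,1]]);s=d.copy()
    for _ in range(20): s=d/(1+P["k1"]*(s@s))
    r=T[:3,:3]@np.array([s[0],s[1],1]);o=T[:3,3]
    return o+r*(z-o[2])/r[2]
def w2pix(name,p,P=None):
    P=P or camera_params(name);K=np.array(P["intrinsics"]);T=np.array(P["T"])
    c=T[:3,:3].T@(np.array(p)-T[:3,3]);s=c[:2]/c[2];s=s*(1+P["k1"]*(s@s))
    return K[0,0]*s[0]+K[0,2],K[1,1]*s[1]+K[1,2]
E
python3 - <<'E'
from h import *
for n in("top","scene"):
    f=grab_frame(n);cv2.imwrite(f"pics/{n}0.png",cv2.resize(f[...,::-1],(800,600),interpolation=cv2.INTER_CUBIC));np.save(f"{n}0.npy",f)
    P=camera_params(n);print(n,P["intrinsics"],P["k1"],np.round(P["T"],3).tolist())
P=camera_params("wrist");print(np.round(P["T"],3).tolist(),P["intrinsics"],P["k1"]);print(read_state(),grasp_offset)
E
```

```text
top [[433.45216382   0.         261.28221998]
 [  0.         433.45216382 195.6144124 ]
 [  0.           0.           1.        ]] 0.014885019804167975 [[-0.018, -0.992, 0.127, 0.34], [-1.0, 0.017, -0.005, 0.015], [0.003, -0.127, -0.992, 1.262], [0.0, 0.0, 0.0, 1.0]]
scene [[397.43059211   0.         251.78133635]
 [  0.         397.43059211 198.19958113]
 [  0.           0.           1.        ]] -0.13927722065404252 [[0.761, -0.345, 0.549, -0.052], [-0.648, -0.437, 0.624, -0.607], [0.025, -0.831, -0.556, 0.597], [0.0, 0.0, 0.0, 1.0]]
[[0.308, 0.912, 0.272, 0.13], [0.952, -0.294, -0.09, 0.64], [-0.002, 0.287, -0.958, 0.372], [0.0, 0.0, 0.0, 1.0]] [[338.32882629   0.         248.82818765]
 [  0.         338.32882629 195.68797314]
 [  0.           0.           1.        ]] -0.09360186224855083
{'time': 0.1, 'joints': array([-1.28451857,  0.6157985 , -0.0126305 ,  1.42472138,  0.00808673,
        1.10338982, -0.04038118]), 'dq': array([-0.00044874, -0.00285396, -0.00038314, -0.00488024,  0.00080917,
        0.00024121, -0.00053401]), 'tau': array([ 1.22145349e-03, -4.70384789e+01,  2.60221548e-01, -1.71575511e+01,
        1.00450657e-02,  5.82565495e-03,  3.41169205e-06]), 'eef_pos': array([0.19977707, 0.61782922, 0.23027523]), 'tool_rot': array([ 1.55707820e-01,  9.87802505e-01, -1.12048368e-03, -1.72970546e-04]), 'ft_force': array([-0.07299477,  0.44911052, -0.91417415]), 'torque': array([ 0.01515716, -0.02003812,  0.02800898]), 'grasp_force': 0.0, 'width': 0.08529918185952287} 0.0187
```

View pics/top0.png

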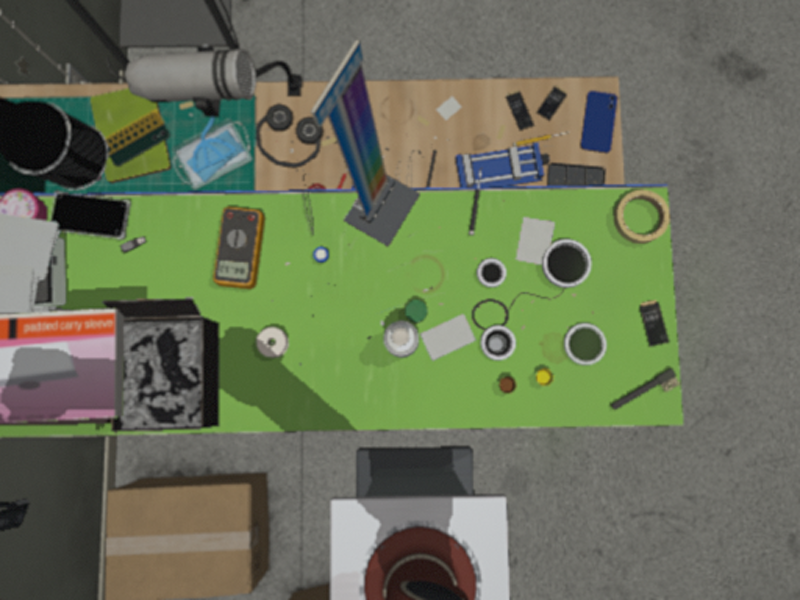

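View pics/scene0.png

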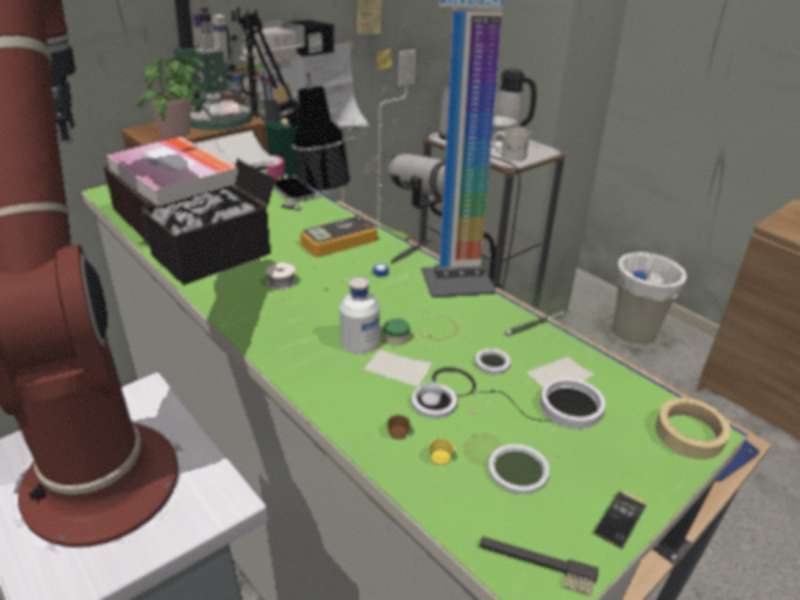

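The top view (800x600 scale) shows these lookalikes:
- **Cup:** the frosted one stands in the stand at (498,344). The brown cup at (507,384) and yellow cup at (543,377) are decoys.
- **Stands:** (567,263) is the largest, (585,344) second, (498,343) holds the cup, and (491,272) is the smallest. The tape roll at (641,215) is a decoy.
- **Objects:** bottle (401,338), jar (416,309), spool (272,342), cap (321,254), multimeter (240,247).

I'll check this in a close crop.

```bash
python3 - <<'E'
from h import *
f=np.load("top0.npy")
c=f[140:260,235:395]; cv2.imwrite("pics/c1.png",cv2.resize(c[...,::-1],(800,600),interpolation=cv2.INTER_CUBIC))
P=camera_params("top")
for n,u,v,z in [("bottle",401,338,.1),("jar",416,309,.027),("spool",272,342,.027),("s567",567,263,.019),("s585",585,344,.011),("s498",498,343,.011),("s491",491,272,.011),("cap",321,254,.015),("mm",240,247,.04),("tower foot",368,200,0)]:
    print(n,np.round(pix2w("top",u*.64,v*.64,z,P),4))
E
```

```text
bottle [0.4322 0.0222 0.1   ]
jar [ 0.491  -0.0058  0.027 ]
spool [0.4349 0.258  0.027 ]
s567 [ 0.5735 -0.2891  0.019 ]
s585 [ 0.4223 -0.3171  0.011 ]
s498 [ 0.4269 -0.1564  0.011 ]
s491 [ 0.5603 -0.1479  0.011 ]
cap [0.5993 0.17   0.015 ]
mm [0.6097 0.3154 0.04  ]
tower foot [0.7062 0.0817 0.    ]
```

View pics/c1.png

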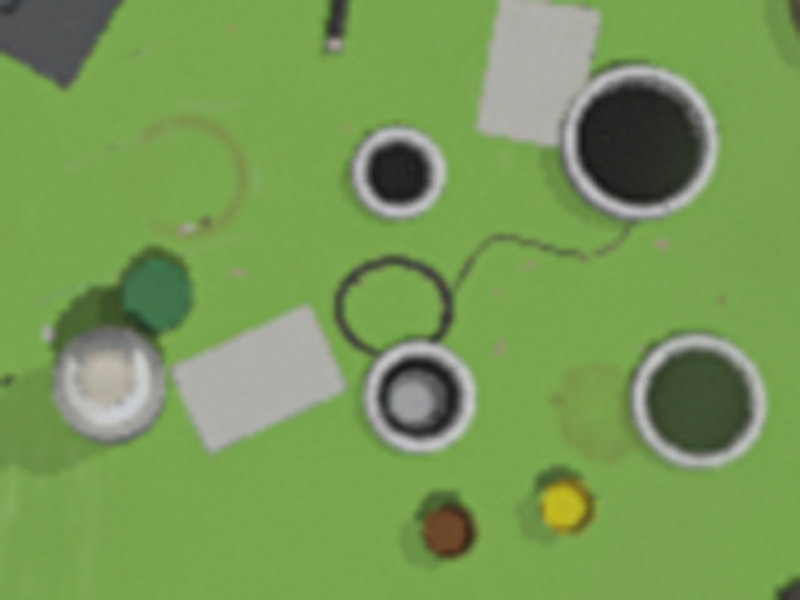

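The crop confirms it: stand outside diameters come to about 88, 77, 62 and 53 mm. The centres are at (638,140), (699,400), (419,396) and (397,171). The frosted cup at (413,397) is in the jar's stand. The bottle is at (108,381) and the green jar at (157,291).

```bash
python3 - <<'E'
from h import *
P=camera_params("top")
for n,u,v,z in [("bottleTop",106,376,.116),("bottleBody",109,383,.06),("jar",157,288,.027),("bs",639,140,.019),("ss",699,400,.011),("js",419,396,.011),("cs",397.5,172,.011),("cuprim",411,397,.026),("cardL",258,380,0),("brown",448,531,.02),("yellow",565,506,.02)]:
    print(n,np.round(pix2w("top",235+(u-2)/5,140+(v-2)/5,z,P),4))
s=read_state()
from scipy.spatial.transform import Rotation as R
print(R.from_quat(s["tool_rot"]).as_matrix().round(3))
E
```

```text
bottleTop [0.435  0.0243 0.116 ]
bottleBody [0.4358 0.0231 0.06  ]
jar [ 0.4926 -0.0051  0.027 ]
bs [ 0.5756 -0.2878  0.019 ]
ss [ 0.4239 -0.3172  0.011 ]
js [ 0.429  -0.1556  0.011 ]
cs [ 0.5606 -0.1475  0.011 ]
cuprim [ 0.4275 -0.149   0.026 ]
cardL [ 0.4408 -0.0635  0.    ]
brown [ 0.3512 -0.1682  0.02  ]
yellow [ 0.3642 -0.2354  0.02  ]
[[-0.952  0.308 -0.001]
 [ 0.308  0.952 -0.002]
 [-0.    -0.002 -1.   ]]
```

Request:
{"fn": "send_rows", "kwargs": {
  "deltas": [
    [[0, 0, -1], [0, 0, 0], 0],
    [[0, 0, -2], [0, 0, 0], 0],
    [[0, 0, -3], [0, 0, 0], 0],
    [[0, 0, -3], [0, 0, 0], 0]
  ]
}}

```text
time: 0.5
eef_pos: [0.2009, 0.6211, 0.3899]
tool_rot: [0.156, 0.988, 0.008, 0.001]
ft_force: [1.2, 0.3, 0.7]
width: 0.0853
grasp_force: 0.0
```

Request:
{"fn": "send_rows", "kwargs": {
  "deltas": [
    [[-0.8, -0.5, -3e-06], [0, 0, 0], 0],
    [[-1.6, -1.05, 0], [0, 0, 0], 0],
    [[-2.5, -1.65, 0], [0, 0, 0], 0],
    [[-3.4, -2.25, 0], [0, 0, 0], 0],
    [[-4.2, -2.8, 0], [0, 0, 0], 0]
  ]
}}

```text
time: 1.0
eef_pos: [0.3535, 0.4239, 0.3807]
tool_rot: [0.156, 0.988, -0.0, -0.0]
ft_force: [0.1, 0.3, 0.5]
width: 0.0854
grasp_force: 0.0
```

Request:
{"fn": "send_rows", "kwargs": {
  "deltas": [
    [[-0.6, -0.7, 0], [0, 0, 0], 0],
    [[-1.2, -1.45, 0], [0, 0, 0], 0],
    [[-1.8, -2.2, 0], [0, 0, 0], 0],
    [[-2.5, -2.9, 0], [0, 0, 0], 0],
    [[-3.1, -3.6, 0], [0, 0, 0], 0]
  ]
}}

```text
time: 1.5
eef_pos: [0.4453, 0.2046, 0.3809]
tool_rot: [0.156, 0.988, -0.0, -0.0]
ft_force: [0.8, 0.7, 0.1]
width: 0.0856
grasp_force: 0.0
```

Request:
{"fn": "send_rows", "kwargs": {
  "deltas": [
    [[-0.2, -0.7, 0.4], [0, 0, 0], 0],
    [[-0.4, -1.4, 0.8], [0, 0, 0], 0],
    [[-0.7, -2.1, 1.2], [0, 0, 0], 0],
    [[-0.9, -2.8, 1.6], [0, 0, 0], 0],
    [[-1.1, -3.4, 2], [0, 0, 0], 0]
  ]
}}

```text
time: 2.0
eef_pos: [0.444, 0.0262, 0.2803]
tool_rot: [0.156, 0.988, -0.0, -0.0]
ft_force: [0.7, -0.0, 0.4]
width: 0.0853
grasp_force: 0.0
```

```bash
cat >> h.py <<'E'
def shot(n,name="wrist",crop=None,size=(800,600)):
    P=camera_params(name);f=grab_frame(name);np.save(f"{n}.npy",f)
    import pickle;pickle.dump(P,open(f"{n}.pkl","wb"))
    c=f if crop is None else f[crop[1]:crop[3],crop[0]:crop[2]]
    cv2.imwrite(f"pics/{n}.png",cv2.resize(c[...,::-1],size,interpolation=cv2.INTER_CUBIC));return f,P
E
python3 - <<'E'
from h import *
shot("w1");s=read_state();print(s["time"],s["eef_pos"].round(4),s["tool_rot"].round(4),s["joints"].round(2))
E
```

```text
2.05 [0.4417 0.0198 0.2774] [ 0.1607  0.987  -0.0035 -0.0031] [-0.29  0.25  0.24  1.92 -0.06  0.99  1.23]
```

View pics/w1.png

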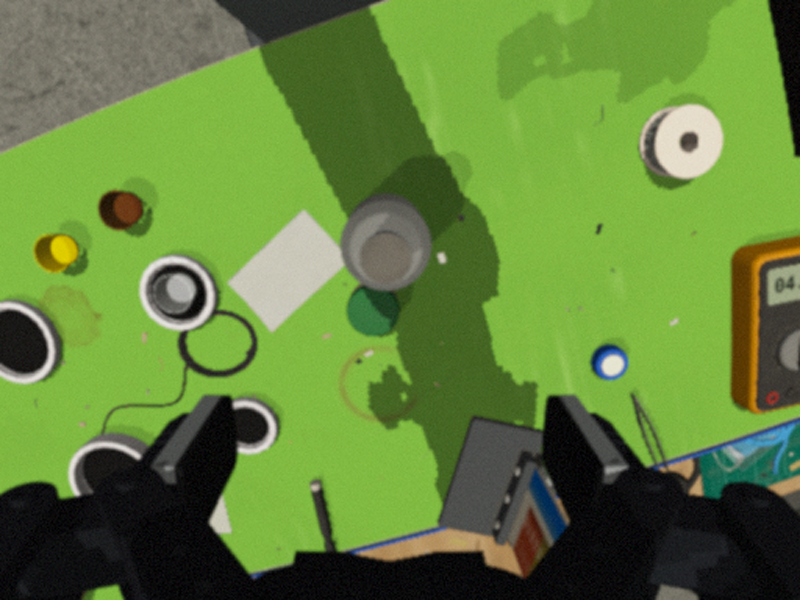

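The wrist view shows the bottle body at about (386,242) with its cap at (385,253), and the jar at (373,310). The jar stand with the cup is at (178,292) and the spool at (688,142).

```bash
python3 - <<'E'
from h import *
import pickle
P=pickle.load(open("w1.pkl","rb"))
for n,u,v,z in [("bcap",385,254,.116),("bshoulder",387,242,.075),("jar",373,310,.027),("spool",688,143,.027),("js",178,292,.011),("cup",181,289,.026),("cs",249,426,.011),("cap",611,363,.015),("cuppal brown",122,209,.02)]:
    print(n,np.round(pix2w("",u*.64,v*.64,z,P),4))
f=np.load("w1.npy")
E
```

```text
bcap [0.4304 0.0279 0.116 ]
bshoulder [0.4307 0.0289 0.075 ]
jar [ 0.4861 -0.0009  0.027 ]
spool [0.4352 0.2625 0.027 ]
js [ 0.4267 -0.15    0.011 ]
cup [ 0.4233 -0.1394  0.026 ]
cs [ 0.5585 -0.1411  0.011 ]
cap [0.5963 0.1743 0.015 ]
cuppal brown [ 0.3505 -0.161   0.02  ]
```

Request:
{"fn": "send_rows", "kwargs": {
  "deltas": [
    [[0, 0, 1], [0, 0, 0], 0],
    [[0, 0, 1], [0, 0, 0], 0],
    [[0, 0, 1], [0, 0, 0], 0],
    [[0, 0, 1], [0, 0, 0], 0]
  ]
}}

```text
time: 2.45
eef_pos: [0.4461, 0.0288, 0.2329]
tool_rot: [0.155, 0.988, 0.0, 0.002]
ft_force: [0.6, -0.0, 0.8]
width: 0.0858
grasp_force: 0.0
```

```bash
python3 - <<'E'
from h import *
shot("w2");s=read_state();print(s["time"],s["eef_pos"].round(4),s["tool_rot"].round(4),s["dq"].round(3))
E
```

```text
2.5 [0.4462 0.0288 0.2331] [1.552e-01 9.879e-01 6.000e-04 1.900e-03] [-0.001 -0.005  0.001  0.003 -0.003 -0.008  0.   ]
```

View pics/w2.png

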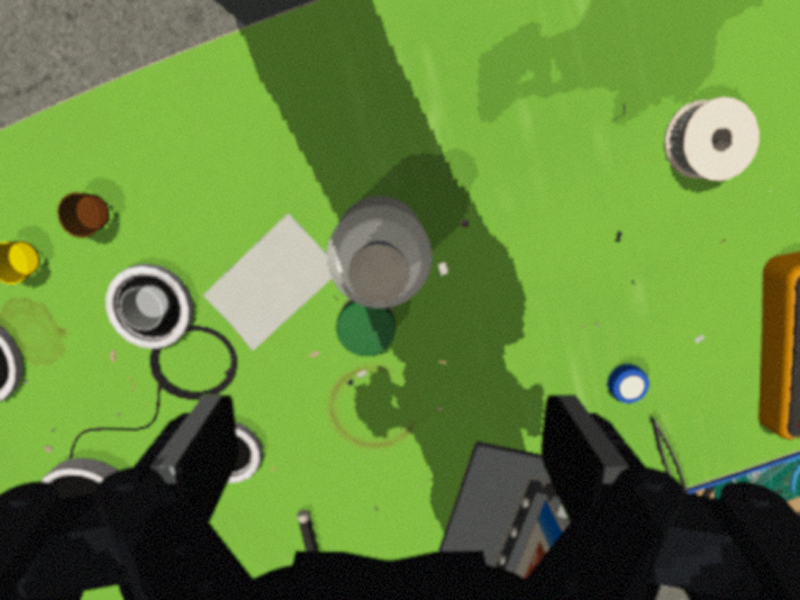

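Arm settled. The bottle cap is at (378,273), its body circle at (381,252), and the jar at (366,327). The jar stand is at (148,306) with the cup rim at (150,302), and the spool's top is at (722,139).

```bash
cat >> h.py <<'E'
from scipy.spatial.transform import Rotation as Rn
def units(target):
    s=read_state();Rm=Rn.from_quat(s["tool_rot"]).as_matrix()
    return (Rm.T@(np.array(target)-s["eef_pos"])/.05).round(2)
E
python3 - <<'E'
from h import *
import pickle
P=pickle.load(open("w2.pkl","rb"))
for n,u,v,z in [("bcap",378,273,.116),("bshoulder",381,252,.075),("jar",366,327,.027),("spool",722,139,.027),("js",148,306,.011),("cup",148,305,.026),("cap",629,384,.015)]:
    print(n,np.round(pix2w("",u*.64,v*.64,z,P),4))
print(units((.435,.024,.125)),units((.435,.024,.035)))
E
```

```text
bcap [0.4324 0.0275 0.116 ]
bshoulder [0.4301 0.0293 0.075 ]
jar [ 0.4859 -0.0006  0.027 ]
spool [0.4342 0.2635 0.027 ]
js [ 0.4266 -0.1503  0.011 ]
cup [ 0.4239 -0.1417  0.026 ]
cap [0.5952 0.1734 0.015 ]
[ 0.19 -0.16  2.16] [ 0.2  -0.17  3.96]
```

Request:
{"fn": "send_rows", "kwargs": {
  "deltas": [
    [[0.23, -0.14, 0.4], [0, 0, 0], 0],
    [[0.23, -0.14, 1.3], [0, 0, 0], 0],
    [[0.23, -0.14, 2.2], [0, 0, 0], 0],
    [[0.23, -0.14, 3.1], [0, 0, 0], 0],
    [[0.23, -0.14, 3.94], [0, 0, 0], 0]
  ]
}}

```text
time: 3.0
eef_pos: [0.434, 0.0259, 0.0341]
tool_rot: [0.155, 0.988, 0.001, 0.002]
ft_force: [1.4, -0.3, -0.0]
width: 0.0854
grasp_force: 0.0
```

Request:
{"fn": "send_rows", "kwargs": {
  "deltas": [
    [[0, 0, 0], [0, 0, 0], 0],
    [[0, 0, 0], [0, 0, 0], 0.15],
    [[0, 0, 0], [0, 0, 0], 0.3],
    [[0, 0, 0], [0, 0, 0], 0.4],
    [[0, 0, 0], [0, 0, 0], 0.5]
  ],
  "newtons": 30
}}

```text
time: 3.5
eef_pos: [0.434, 0.0255, 0.0369]
tool_rot: [0.156, 0.988, 0.001, 0.003]
ft_force: [-0.5, 1.1, 9.6]
width: 0.0606
grasp_force: 33.6
```

Request:
{"fn": "send_rows", "kwargs": {
  "deltas": [
    [[0, 0, 0], [0, 0, 0], 0.6],
    [[0, 0, 0], [0, 0, 0], 0.7],
    [[0, 0, 0], [0, 0, 0], 0.8]
  ]
}}

```text
time: 3.8
eef_pos: [0.434, 0.0255, 0.0369]
tool_rot: [0.156, 0.988, 0.001, 0.003]
ft_force: [-0.2, 0.5, 9.6]
width: 0.0606
grasp_force: 33.6
```

Request:
{"fn": "send_rows", "kwargs": {
  "deltas": [
    [[0, 0, -0.3], [0, 0, 0], 0.8],
    [[0, 0, -0.8], [0, 0, 0], 0.8],
    [[0, 0, -1.4], [0, 0, 0], 0.8],
    [[0, 0, -2], [0, 0, 0], 0.8],
    [[0, 0, -2.4], [0, 0, 0], 0.8]
  ]
}}

```text
time: 4.3
eef_pos: [0.4321, 0.0252, 0.1575]
tool_rot: [0.156, 0.988, 0.001, 0.002]
ft_force: [0.2, -0.0, -2.1]
width: 0.0607
grasp_force: 33.7
```

Request:
{"fn": "send_rows", "kwargs": {
  "deltas": [
    [[-0.3, -0.33, 0], [0, 0, 0], 0.8],
    [[-0.8, -0.88, 0], [0, 0, 0], 0.8],
    [[-1.3, -1.43, 0], [0, 0, 0], 0.8],
    [[-1.8, -2, 0], [0, 0, 0], 0.8],
    [[-2.3, -2.53, 0], [0, 0, 0], 0.8]
  ]
}}

```text
time: 4.8
eef_pos: [0.5022, -0.132, 0.1558]
tool_rot: [0.156, 0.988, 0.0, 0.001]
ft_force: [0.3, 0.2, -1.7]
width: 0.0608
grasp_force: 33.7
```

Request:
{"fn": "send_rows", "kwargs": {
  "deltas": [
    [[-0.5, -0.55, 0], [0, 0, 0], 0.8],
    [[-1, -1.1, 0], [0, 0, 0], 0.8],
    [[-1.6, -1.75, 0], [0, 0, 0], 0.8],
    [[-2.05, -2.3, 0], [0, 0, 0], 0.8],
    [[-2.28, -2.53, 0], [0, 0, 0], 0.8]
  ]
}}

```text
time: 5.3
eef_pos: [0.5712, -0.291, 0.1558]
tool_rot: [0.158, 0.987, -0.002, 0.001]
ft_force: [-0.3, 0.1, -1.4]
width: 0.0609
grasp_force: 33.7
```

Request:
{"fn": "send_rows", "kwargs": {
  "deltas": [
    [[0, 0, 0], [0, 0, 0], 0.8],
    [[0, 0, 0], [0, 0, 0], 0.8],
    [[0, 0, 0], [0, 0, 0], 0.8]
  ]
}}

```text
time: 5.6
eef_pos: [0.5715, -0.2838, 0.1548]
tool_rot: [0.155, 0.988, 0.001, -0.0]
ft_force: [-0.9, -0.0, -1.4]
width: 0.0604
grasp_force: 33.7
```

```bash
python3 - <<'E'
from h import *
f,P=shot("w3");g=grab_frame("top");np.save("t3.npy",g)
c=np.vstack([cv2.resize(f,(400,300)),cv2.resize(g[120:240,275:435],(400,300),interpolation=cv2.INTER_CUBIC)])
cv2.imwrite("pics/c3.png",c[...,::-1])
s=read_state();print(s["time"],s["eef_pos"].round(4),s["tool_rot"].round(4))
for p in [(.5745,-.285,.019),(.434,.0255,.0)]:print(np.array(w2pix("",p,P))/.64)
E
```

```text
5.7 [ 0.5717 -0.2841  0.1547] [ 1.547e-01  9.880e-01  5.000e-04 -1.000e-04]
[388.35089645 294.34089054]
[ 837.78032787 -104.94592058]
```

View pics/w3.png

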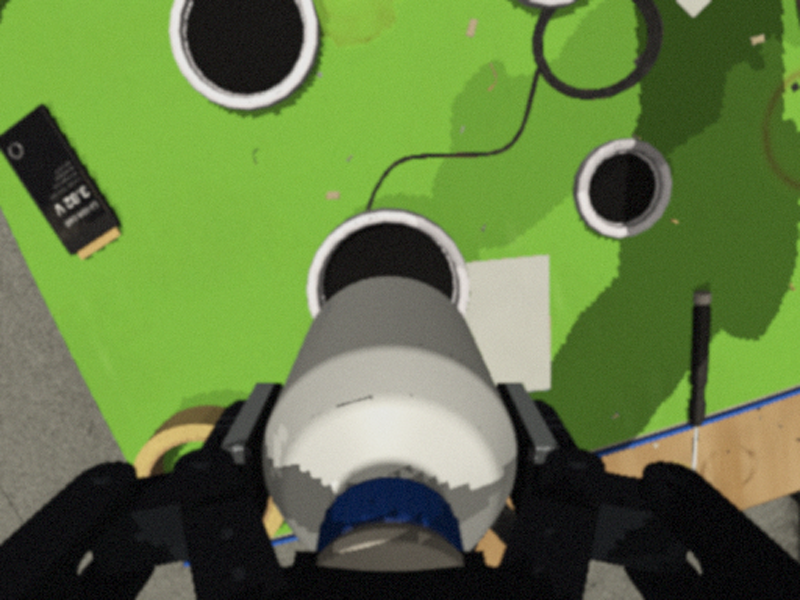

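The stand rim spans columns 308–469 with its top at row 210. The held bottle's base apex is at about (393,276). I'll compare both with their projections.

```bash
python3 - <<'E'
from h import *
import pickle
P=pickle.load(open("w3.pkl","rb"))
t=np.linspace(0,2*np.pi,120)
def ext(c,r,z):
    q=np.array([w2pix("",(c[0]+r*np.cos(a),c[1]+r*np.sin(a),z),P) for a in t])/.64
    i=q[:,1].argmin();return q[:,0].min().round(1),q[:,0].max().round(1),q[i].round(1)
e=np.array([.5717,-.2841])
print("bottle base @tcp",ext(e,.031,.118))
tx=np.array([-.952,.308])
for k in(-.004,0,.004,.008):
    print(k,"stand",ext(e+k*tx,.045,.019),"bottle",ext(e+k*tx,.031,.118))
Pc=P["T"];print(np.round(Pc,3).tolist())
for n,u,v in[("cs",623,188),("ss",245,33)]:print(n,pix2w("",u*.64,v*.64,.011,P).round(4))
E
```

```text
bottle base @tcp (np.float64(303.6), np.float64(473.5), array([386.8, 275.8]))
-0.004 stand (np.float64(306.0), np.float64(470.7), array([386.6, 213.3])) bottle (np.float64(304.1), np.float64(473.0), array([386.7, 287. ]))
0 stand (np.float64(305.7), np.float64(471.0), array([386.6, 205.6])) bottle (np.float64(303.6), np.float64(473.5), array([386.8, 275.8]))
0.004 stand (np.float64(305.4), np.float64(471.3), array([386.6, 197.9])) bottle (np.float64(303.1), np.float64(474.1), array([386.8, 264.5]))
0.008 stand (np.float64(305.1), np.float64(471.7), array([386.6, 190.1])) bottle (np.float64(302.6), np.float64(474.6), array([386.8, 253.1]))
[[0.306, 0.912, 0.273, 0.502], [0.952, -0.293, -0.086, -0.262], [0.002, 0.286, -0.958, 0.297], [0.0, 0.0, 0.0, 1.0]]
cs [ 0.5585 -0.1463  0.011 ]
ss [ 0.4243 -0.3126  0.011 ]
```

Request:
{"fn": "send_rows", "kwargs": {
  "deltas": [
    [[-0.04, 0.02, 0.5], [0, 0, 0], 0.8],
    [[-0.04, 0.02, 1.2], [0, 0, 0], 0.8],
    [[-0.04, 0.02, 1.8], [0, 0, 0], 0.8],
    [[-0.04, 0.02, 2.1], [0, 0, 0], 0.8],
    [[-0.04, 0.02, 2.23], [0, 0, 0], 0.8]
  ]
}}

```text
time: 6.2
eef_pos: [0.5726, -0.2839, 0.043]
tool_rot: [0.155, 0.988, 0.001, -0.002]
ft_force: [-10.4, 6.2, 28.0]
width: 0.0608
grasp_force: 36.4
```

Request:
{"fn": "send_rows", "kwargs": {
  "deltas": [
    [[0, 0, 0], [0, 0, 0], 0.8],
    [[0, 0, 0], [0, 0, 0], 0.8],
    [[0, 0, 0], [0, 0, 0], 0.25],
    [[0, 0, 0], [0, 0, 0], 0.15],
    [[0, 0, 0], [0, 0, 0], 0]
  ]
}}

```text
time: 6.7
eef_pos: [0.5743, -0.2859, 0.0434]
tool_rot: [0.156, 0.988, -0.0, 0.001]
ft_force: [0.2, -0.2, 0.9]
width: 0.0841
grasp_force: 0.0
```

Request:
{"fn": "send_rows", "kwargs": {
  "deltas": [
    [[0, 0, 0], [0, 0, 0], 0],
    [[0, 0, -0.5], [0, 0, 0], 0],
    [[0, 0, -1.3], [0, 0, 0], 0],
    [[0, 0, -2.2], [0, 0, 0], 0],
    [[0, 0, -3], [0, 0, 0], 0]
  ]
}}

```text
time: 7.2
eef_pos: [0.574, -0.2858, 0.1949]
tool_rot: [0.156, 0.988, -0.0, 0.0]
ft_force: [0.2, -0.8, 0.1]
width: 0.0854
grasp_force: 0.0
```

```bash
python3 - <<'E'
from h import *
s=read_state();print(s["eef_pos"].round(4),s["tool_rot"].round(4),"above cup",units((.428,-.148,.2)))
E
```

```text
[ 0.574  -0.2858  0.1949] [ 1.558e-01  9.878e-01 -2.000e-04  4.000e-04] above cup [ 3.63  1.72 -0.11]
```

Request:
{"fn": "send_rows", "kwargs": {
  "deltas": [
    [[0.7, 0.35, -0.2], [0, 0, 0], 0],
    [[1.5, 0.7, -0.2], [0, 0, 0], 0],
    [[2.3, 1.1, -0.2], [0, 0, 0], 0],
    [[3.1, 1.5, -0.2], [0, 0, 0], 0],
    [[3.6, 1.7, -0.1], [0, 0, 0], 0]
  ]
}}

```text
time: 7.7
eef_pos: [0.4266, -0.1469, 0.1983]
tool_rot: [0.155, 0.988, 0.001, -0.0]
ft_force: [0.2, 0.4, 0.4]
width: 0.0858
grasp_force: 0.0
```

Request:
{"fn": "send_rows", "kwargs": {
  "deltas": [
    [[0, 0, 0.5], [0, 0, 0], 0],
    [[0, 0, 1], [0, 0, 0], 0],
    [[0, 0, 1], [0, 0, 0], 0],
    [[0, 0, 1], [0, 0, 0], 0]
  ]
}}

```text
time: 8.1
eef_pos: [0.429, -0.1496, 0.1481]
tool_rot: [0.156, 0.988, -0.0, -0.0]
ft_force: [0.1, 1.0, 0.4]
width: 0.0854
grasp_force: 0.0
```

```bash
python3 - <<'E'
from h import *
shot("w4");s=read_state();print(s["eef_pos"].round(4),s["tool_rot"].round(4))
E
```

```text
[ 0.4295 -0.1499  0.1486] [ 1.559e-01  9.878e-01 -2.000e-04  7.000e-04]
```

View pics/w4.png

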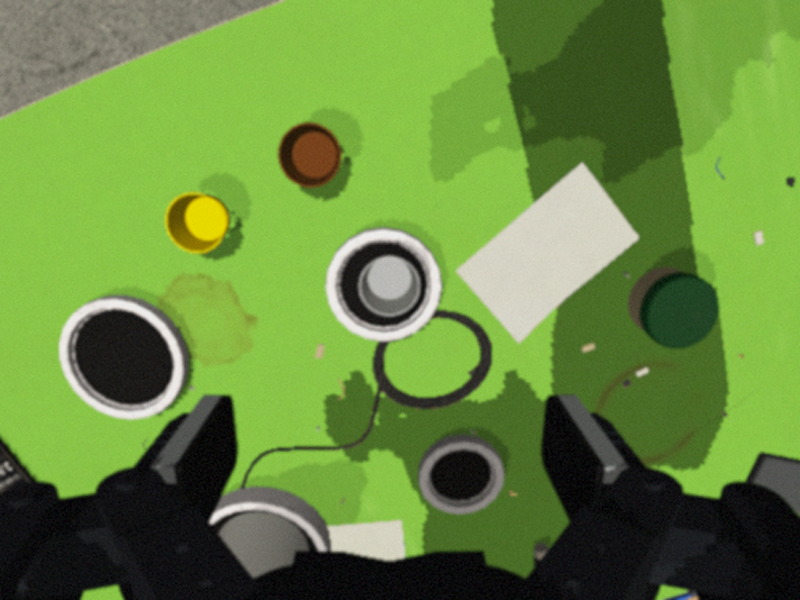

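The jar stand's outer rim is centred at (384,284). The cup's rim is at about (390,287) and its inner floor at (389,277). The cup stand is at (461,475) and the jar top at (679,311).

```bash
python3 - <<'E'
from h import *
import pickle
P=pickle.load(open("w4.pkl","rb"))
for n,u,v,z in [("js",384,284,.011),("cuprim",390,287,.026),("cupfloor",389,277,.008),("cs",461,475,.011),("jar",679,311,.027),("ss",124,356,.011),("bsrim",270,560,.019)]:
    print(n,np.round(pix2w("",u*.64,v*.64,z,P),4))
E
```

```text
js [ 0.426  -0.1517  0.011 ]
cuprim [ 0.4249 -0.1479  0.026 ]
cupfloor [ 0.4238 -0.1481  0.008 ]
cs [ 0.5562 -0.1442  0.011 ]
jar [ 0.4849 -0.0041  0.027 ]
ss [ 0.4202 -0.3093  0.011 ]
bsrim [ 0.576  -0.2782  0.019 ]
```

Request:
{"fn": "send_rows", "kwargs": {
  "deltas": [
    [[0.06, 0, 0.5], [0, 0, 0], 0],
    [[0.06, 0, 1.3], [0, 0, 0], 0],
    [[0.06, 0, 2], [0, 0, 0], 0],
    [[0.06, 0, 2.4], [0, 0, 0], 0],
    [[0.06, 0, 2.5], [0, 0, 0], 0]
  ]
}}

```text
time: 8.65
eef_pos: [0.426, -0.1487, 0.0219]
tool_rot: [0.156, 0.988, 0.0, -0.001]
ft_force: [-0.3, -0.6, 0.1]
width: 0.0853
grasp_force: 0.0
```

Request:
{"fn": "send_rows", "kwargs": {
  "deltas": [
    [[0, 0, 0], [0, 0, 0], 0],
    [[0, 0, 0], [0, 0, 0], 0]
  ]
}}

```text
time: 8.85
eef_pos: [0.4272, -0.149, 0.0241]
tool_rot: [0.156, 0.988, -0.0, 0.001]
ft_force: [0.3, -0.2, 0.4]
width: 0.0858
grasp_force: 0.0
```

Now at 0.0241; I'll go down to 0.0125 and close.

Request:
{"fn": "send_rows", "kwargs": {
  "deltas": [
    [[0, 0, 0.23], [0, 0, 0], 0],
    [[0, 0, 0.23], [0, 0, 0], 0.2],
    [[0, 0, 0.23], [0, 0, 0], 0.35],
    [[0, 0, 0.23], [0, 0, 0], 0.45],
    [[0, 0, 0.23], [0, 0, 0], 0.55]
  ],
  "newtons": 20
}}

```text
time: 9.35
eef_pos: [0.426, -0.1485, 0.0115]
tool_rot: [0.156, 0.988, -0.0, 0.0]
ft_force: [0.3, 0.3, -0.6]
width: 0.0386
grasp_force: 0.0
```

Request:
{"fn": "send_rows", "kwargs": {
  "deltas": [
    [[0, 0, 0], [0, 0, 0], 0.6],
    [[0, 0, 0], [0, 0, 0], 0.65],
    [[0, 0, 0], [0, 0, 0], 0.7],
    [[0, 0, 0], [0, 0, 0], 0.75],
    [[0, 0, 0], [0, 0, 0], 0.75]
  ]
}}

```text
time: 9.85
eef_pos: [0.426, -0.1485, 0.0116]
tool_rot: [0.156, 0.988, 0.0, 0.0]
ft_force: [-1.1, 0.4, 4.9]
width: 0.029
grasp_force: 19.6
```

Request:
{"fn": "send_rows", "kwargs": {
  "deltas": [
    [[0, 0, -0.2], [0, 0, 0], 0.8],
    [[0, 0, -0.5], [0, 0, 0], 0.8],
    [[0, 0, -0.9], [0, 0, 0], 0.8],
    [[0, 0, -1.2], [0, 0, 0], 0.8],
    [[0, 0, -1.4], [0, 0, 0], 0.8]
  ]
}}

```text
time: 10.35
eef_pos: [0.4262, -0.1486, 0.0826]
tool_rot: [0.156, 0.988, -0.0, 0.001]
ft_force: [0.4, 1.2, -1.0]
width: 0.029
grasp_force: 19.8
```

Request:
{"fn": "send_rows", "kwargs": {
  "deltas": [
    [[-0.4, 0.14, 0], [0, 0, 0], 0.8],
    [[-1.1, 0.38, 0], [0, 0, 0], 0.8],
    [[-1.8, 0.62, 0], [0, 0, 0], 0.8],
    [[-2.3, 0.8, 0], [0, 0, 0], 0.8],
    [[-2.52, 0.87, 0], [0, 0, 0], 0.8]
  ]
}}

```text
time: 10.85
eef_pos: [0.5621, -0.145, 0.0813]
tool_rot: [0.155, 0.988, 0.0, 0.001]
ft_force: [-0.0, 0.5, 0.6]
width: 0.0292
grasp_force: 19.8
```

Request:
{"fn": "send_rows", "kwargs": {
  "deltas": [
    [[0, 0, 0], [0, 0, 0], 0.8],
    [[0, 0, 0], [0, 0, 0], 0.8],
    [[0, 0, 0], [0, 0, 0], 0.8]
  ]
}}

```text
time: 11.15
eef_pos: [0.5576, -0.1461, 0.0811]
tool_rot: [0.156, 0.988, -0.0, -0.001]
ft_force: [-0.3, 0.3, -0.0]
width: 0.0293
grasp_force: 19.8
```

```bash
python3 - <<'E'
from h import *
shot("w5");s=read_state();print(s["eef_pos"].round(4),s["tool_rot"].round(4))
E
```

```text
[ 0.5578 -0.1461  0.0813] [ 1.562e-01  9.877e-01 -1.000e-04 -8.000e-04]
```

View pics/w5.png

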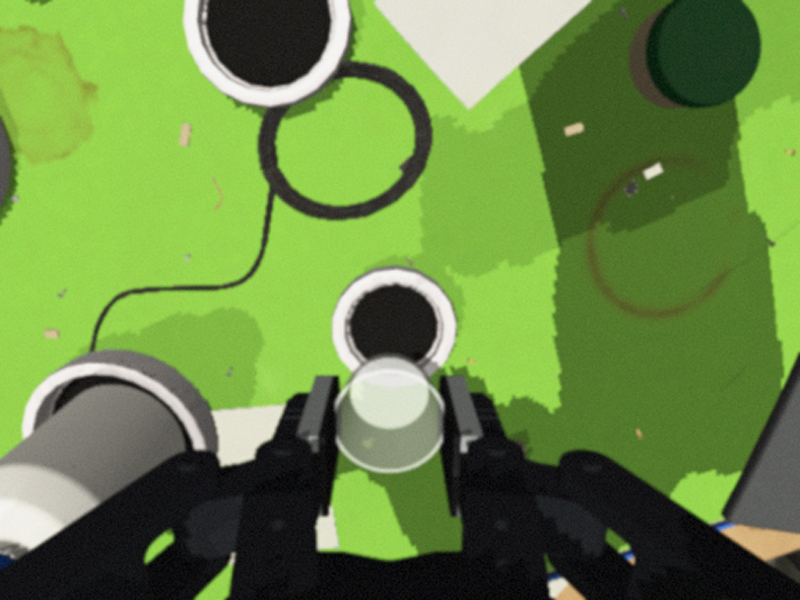

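The cup is held upright: its base apex is at (390,354), its rim bottom at (390,472), and its sides at columns 335–445. The cup stand's outer rim spans columns 332–457 with its top at row 267. The bottle stands in its own stand at lower left.

```bash
cat >> h.py <<'E'
def circ(P,c,r,z):
    t=np.linspace(0,2*np.pi,180)
    q=np.array([w2pix("",(c[0]+r*np.cos(a),c[1]+r*np.sin(a),z),P) for a in t])/.64
    return dict(l=q[:,0].min().round(1),r=q[:,0].max().round(1),t=q[:,1].min().round(1),b=q[:,1].max().round(1))
TX=np.array([-.952,.308])
E
python3 - <<'E'
from h import *
import pickle
P=pickle.load(open("w5.pkl","rb"));e=np.array([.5578,-.1461])
for k in(-.004,0,.004):
    print(k,"stand",circ(P,e+k*TX,.027,.011),"foot",circ(P,e+k*TX,.013,.0757),"rim",circ(P,e+k*TX,.016,.0957))
E
```

```text
-0.004 stand {'l': np.float64(326.3), 'r': np.float64(452.7), 't': np.float64(275.8), 'b': np.float64(394.8)} foot {'l': np.float64(347.8), 'r': np.float64(431.5), 't': np.float64(370.2), 'b': np.float64(445.2)} rim {'l': np.float64(331.6), 'r': np.float64(447.9), 't': np.float64(390.0), 'b': np.float64(491.6)}
0 stand {'l': np.float64(326.0), 'r': np.float64(453.0), 't': np.float64(266.3), 'b': np.float64(386.6)} foot {'l': np.float64(347.5), 'r': np.float64(431.8), 't': np.float64(357.9), 'b': np.float64(434.2)} rim {'l': np.float64(331.0), 'r': np.float64(448.4), 't': np.float64(376.1), 'b': np.float64(479.8)}
0.004 stand {'l': np.float64(325.6), 'r': np.float64(453.3), 't': np.float64(256.7), 'b': np.float64(378.2)} foot {'l': np.float64(347.1), 'r': np.float64(432.1), 't': np.float64(345.4), 'b': np.float64(423.0)} rim {'l': np.float64(330.5), 'r': np.float64(449.0), 't': np.float64(362.0), 'b': np.float64(467.7)}
```

Request:
{"fn": "send_rows", "kwargs": {
  "deltas": [
    [[-0.04, 0.04, 0.3], [0, 0, 0], 0.8],
    [[-0.04, 0.04, 0.7], [0, 0, 0], 0.8],
    [[-0.04, 0.04, 1.1], [0, 0, 0], 0.8],
    [[-0.04, 0.04, 1.3], [0, 0, 0], 0.8],
    [[-0.04, 0.04, 1.37], [0, 0, 0], 0.8]
  ]
}}

```text
time: 11.7
eef_pos: [0.56, -0.1441, 0.0115]
tool_rot: [0.156, 0.988, 0.0, -0.002]
ft_force: [-5.2, 1.7, 14.8]
width: 0.0291
grasp_force: 20.6
```

Request:
{"fn": "send_rows", "kwargs": {
  "deltas": [
    [[0, 0, 0], [0, 0, 0], 0.8],
    [[0, 0, 0], [0, 0, 0], 0.8]
  ]
}}

```text
time: 11.9
eef_pos: [0.5622, -0.1448, 0.0132]
tool_rot: [0.156, 0.988, -0.0, 0.001]
ft_force: [-0.1, 0.3, -0.5]
width: 0.0288
grasp_force: 19.9
```

Request:
{"fn": "send_rows", "kwargs": {
  "deltas": [
    [[0.04, 0, 0.02], [0, 0, 0], 0.8],
    [[0.04, 0, 0.03], [0, 0, 0], 0.8],
    [[0.04, 0, 0.03], [0, 0, 0], 0.55],
    [[0.04, 0, 0.03], [0, 0, 0], 0.45],
    [[0.04, 0, 0.03], [0, 0, 0], 0.35]
  ]
}}

```text
time: 12.4
eef_pos: [0.5599, -0.144, 0.0113]
tool_rot: [0.156, 0.988, -0.0, 0.0]
ft_force: [-0.2, 0.5, -0.0]
width: 0.0551
grasp_force: 0.0
```

Request:
{"fn": "send_rows", "kwargs": {
  "deltas": [
    [[0, 0, 0], [0, 0, 0], 0.3],
    [[0, 0, -0.3], [0, 0, 0], 0.3],
    [[0, 0, -0.8], [0, 0, 0], 0.1],
    [[0, 0, -1.6], [0, 0, 0], 0],
    [[0, 0, -2.2], [0, 0, 0], 0]
  ]
}}

```text
time: 12.9
eef_pos: [0.5605, -0.1443, 0.1243]
tool_rot: [0.156, 0.988, -0.0, 0.001]
ft_force: [0.1, -0.1, 0.3]
width: 0.0852
grasp_force: 0.0
```

```bash
python3 - <<'E'
from h import *
s=read_state();print(s["eef_pos"].round(4),s["tool_rot"].round(4),units((.487,-.003,.12)))
E
```

```text
[ 0.5605 -0.1443  0.1243] [ 1.558e-01  9.878e-01 -2.000e-04  1.300e-03] [2.27 2.24 0.08]
```

Request:
{"fn": "send_rows", "kwargs": {
  "deltas": [
    [[0.5, 0.5, 0], [0, 0, 0], 0],
    [[1.1, 1.1, 0], [0, 0, 0], 0],
    [[1.7, 1.7, 0], [0, 0, 0], 0],
    [[2.1, 2.1, 0], [0, 0, 0], 0],
    [[2.27, 2.24, 0], [0, 0, 0], 0]
  ]
}}

```text
time: 13.4
eef_pos: [0.485, 0.0009, 0.1222]
tool_rot: [0.153, 0.988, 0.001, -0.0]
ft_force: [0.1, 0.3, 0.9]
width: 0.0853
grasp_force: 0.0
```

Request:
{"fn": "send_rows", "kwargs": {
  "deltas": [
    [[0, 0, 0], [0, 0, 0], 0],
    [[0, 0, 0], [0, 0, 0], 0],
    [[0, 0, 0], [0, 0, 0], 0]
  ]
}}

```text
time: 13.7
eef_pos: [0.4874, -0.0046, 0.1216]
tool_rot: [0.157, 0.988, -0.001, 0.001]
ft_force: [0.1, -0.3, 0.6]
width: 0.0854
grasp_force: 0.0
```

```bash
python3 - <<'E'
from h import *
f,P=shot("w6");s=read_state();print(s["eef_pos"].round(4),s["tool_rot"].round(4))
h=cv2.cvtColor(f,cv2.COLOR_RGB2HSV);m=cv2.inRange(h,(62,80,25),(95,255,140))
n,l,st,c=cv2.connectedComponentsWithStats(m)
for i in range(1,n):
    if st[i,4]>300: print(st[i],c[i].round(1),pix2w("",*c[i],.027,P).round(4))
E
```

```text
[ 0.4872 -0.0044  0.1215] [ 1.573e-01  9.876e-01 -5.000e-04  7.000e-04]
[ 226  168   54   54 2106] [252.1 194.5] [ 0.485  -0.0016  0.027 ]
```

View pics/w6.png

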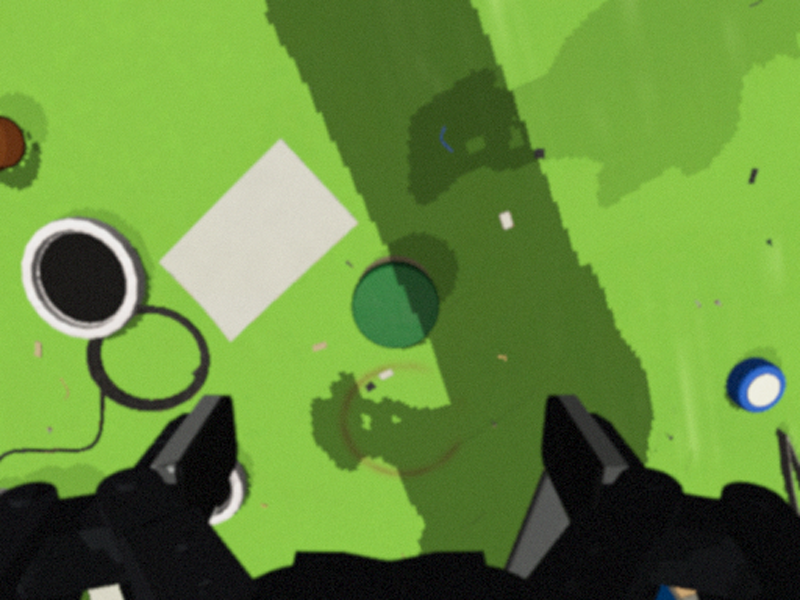

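The green lid is centred at (395,304), almost under the TCP. I'll descend and grip.

Request:
{"fn": "send_rows", "kwargs": {
  "deltas": [
    [[0.02, 0.02, 0.5], [0, 0, 0], 0],
    [[0.02, 0.02, 1.2], [0, 0, 0], 0],
    [[0.02, 0.02, 1.8], [0, 0, 0], 0],
    [[0.02, 0.02, 2.1], [0, 0, 0], 0],
    [[0.02, 0.02, 2.22], [0, 0, 0], 0]
  ]
}}

```text
time: 14.25
eef_pos: [0.4851, -0.0026, 0.0086]
tool_rot: [0.157, 0.988, -0.001, -0.001]
ft_force: [0.0, -0.2, 0.4]
width: 0.0853
grasp_force: 0.0
```

Request:
{"fn": "send_rows", "kwargs": {
  "deltas": [
    [[0, 0, 0], [0, 0, 0], 0],
    [[0, 0, 0], [0, 0, 0], 0.1],
    [[0, 0, 0], [0, 0, 0], 0.2],
    [[0, 0, 0], [0, 0, 0], 0.3],
    [[0, 0, 0], [0, 0, 0], 0.4]
  ],
  "newtons": 25
}}

```text
time: 14.75
eef_pos: [0.486, -0.0012, 0.0109]
tool_rot: [0.156, 0.988, 0.0, 0.001]
ft_force: [0.3, 0.4, 0.5]
width: 0.0516
grasp_force: 0.0
```

Request:
{"fn": "send_rows", "kwargs": {
  "deltas": [
    [[0, 0, 0], [0, 0, 0], 0.5],
    [[0, 0, 0], [0, 0, 0], 0.6],
    [[0, 0, 0], [0, 0, 0], 0.7],
    [[0, 0, 0], [0, 0, 0], 0.7]
  ]
}}

```text
time: 15.15
eef_pos: [0.4858, -0.0013, 0.0109]
tool_rot: [0.156, 0.988, 0.0, 0.0]
ft_force: [-0.0, -0.2, 5.0]
width: 0.0394
grasp_force: 24.6
```

Request:
{"fn": "send_rows", "kwargs": {
  "deltas": [
    [[0, 0, -0.2], [0, 0, 0], 0.8],
    [[0, 0, -0.5], [0, 0, 0], 0.8],
    [[0, 0, -0.9], [0, 0, 0], 0.8],
    [[0, 0, -1.2], [0, 0, 0], 0.8],
    [[0, 0, -1.4], [0, 0, 0], 0.8]
  ]
}}

```text
time: 15.65
eef_pos: [0.486, -0.0012, 0.0817]
tool_rot: [0.156, 0.988, 0.0, 0.001]
ft_force: [-0.1, 0.2, -1.4]
width: 0.0393
grasp_force: 25.3
```

Request:
{"fn": "send_rows", "kwargs": {
  "deltas": [
    [[0, -0.6, 0], [0, 0, 0], 0.8],
    [[0.05, -1.4, 0], [0, 0, 0], 0.8],
    [[0.1, -2.2, 0], [0, 0, 0], 0.8],
    [[0.15, -2.9, 0], [0, 0, 0], 0.8],
    [[0.17, -3.25, 0], [0, 0, 0], 0.8]
  ]
}}

```text
time: 16.15
eef_pos: [0.4256, -0.1567, 0.0806]
tool_rot: [0.158, 0.987, -0.001, -0.0]
ft_force: [-0.5, 0.1, -1.3]
width: 0.0392
grasp_force: 25.3
```

Request:
{"fn": "send_rows", "kwargs": {
  "deltas": [
    [[0, 0, 0], [0, 0, 0], 0.8],
    [[0, 0, 0], [0, 0, 0], 0.8],
    [[0, 0, 0], [0, 0, 0], 0.8]
  ]
}}

```text
time: 16.45
eef_pos: [0.4282, -0.1517, 0.0803]
tool_rot: [0.154, 0.988, 0.0, 0.0]
ft_force: [0.9, 0.6, -0.1]
width: 0.0393
grasp_force: 25.3
```

```bash
python3 - <<'E'
from h import *
f,P=shot("w7");s=read_state();print(s["eef_pos"].round(4),s["tool_rot"].round(4));e=s["eef_pos"][:2];b=s["eef_pos"][2]-.0109
for k in(-.004,0,.004):
    print(k,"stand",circ(P,e+k*TX,.032,.011),"foot",circ(P,e+k*TX,.021,b),"lid",circ(P,e+k*TX,.021,b+.027))
E
```

```text
[ 0.4282 -0.1516  0.0803] [1.543e-01 9.880e-01 4.000e-04 0.000e+00]
-0.004 stand {'l': np.float64(314.1), 'r': np.float64(464.5), 't': np.float64(263.7), 'b': np.float64(405.2)} foot {'l': np.float64(324.1), 'r': np.float64(455.2), 't': np.float64(338.6), 'b': np.float64(456.8)} lid {'l': np.float64(312.8), 'r': np.float64(467.0), 't': np.float64(374.6), 'b': np.float64(509.0)}
0 stand {'l': np.float64(313.7), 'r': np.float64(464.9), 't': np.float64(254.0), 'b': np.float64(397.0)} foot {'l': np.float64(323.7), 'r': np.float64(455.7), 't': np.float64(326.3), 'b': np.float64(446.4)} lid {'l': np.float64(312.1), 'r': np.float64(467.7), 't': np.float64(360.3), 'b': np.float64(497.4)}
0.004 stand {'l': np.float64(313.4), 'r': np.float64(465.3), 't': np.float64(244.2), 'b': np.float64(388.8)} foot {'l': np.float64(323.2), 'r': np.float64(456.2), 't': np.float64(313.8), 'b': np.float64(435.8)} lid {'l': np.float64(311.5), 'r': np.float64(468.5), 't': np.float64(345.8), 'b': np.float64(485.5)}
```

View pics/w7.png

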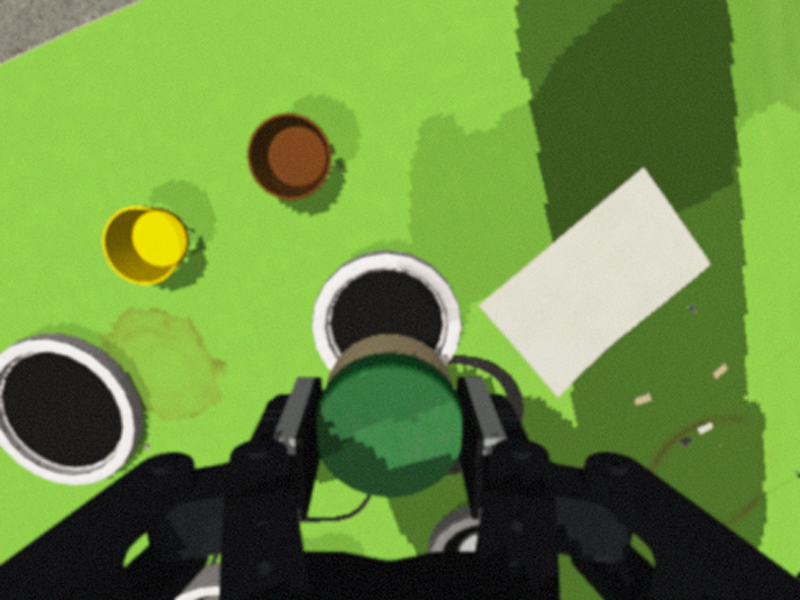

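The jar stand spans columns 312–462 with its top at row 252. The jar lid spans 316–463 and rows 352–497, so it is aligned within about 1–2 mm. Lowering.

Request:
{"fn": "send_rows", "kwargs": {
  "deltas": [
    [[0.02, -0.02, 0.3], [0, 0, 0], 0.8],
    [[0.02, -0.02, 0.7], [0, 0, 0], 0.8],
    [[0.02, -0.02, 1], [0, 0, 0], 0.8],
    [[0.02, -0.02, 1.15], [0, 0, 0], 0.8],
    [[0.02, -0.02, 1.2], [0, 0, 0], 0.8]
  ]
}}

```text
time: 17.0
eef_pos: [0.4264, -0.1529, 0.0197]
tool_rot: [0.155, 0.988, 0.0, -0.001]
ft_force: [-0.3, 0.1, -0.7]
width: 0.0393
grasp_force: 25.3
```

Request:
{"fn": "send_rows", "kwargs": {
  "deltas": [
    [[0, 0, 0], [0, 0, 0], 0.8],
    [[0, 0, 0], [0, 0, 0], 0.8]
  ]
}}

```text
time: 17.2
eef_pos: [0.4268, -0.1538, 0.0208]
tool_rot: [0.156, 0.988, -0.0, 0.001]
ft_force: [0.3, -0.1, -0.6]
width: 0.0391
grasp_force: 25.3
```

Request:
{"fn": "send_rows", "kwargs": {
  "deltas": [
    [[0, 0.02, 0.05], [0, 0, 0], 0.8],
    [[0, 0.02, 0.07], [0, 0, 0], 0.8],
    [[0, 0.02, 0.07], [0, 0, 0], 0.4],
    [[0, 0.02, 0.07], [0, 0, 0], 0.3],
    [[0, 0.02, 0.07], [0, 0, 0], 0.2]
  ]
}}

```text
time: 17.7
eef_pos: [0.4267, -0.153, 0.0169]
tool_rot: [0.156, 0.988, -0.0, 0.0]
ft_force: [-0.0, -0.4, -0.4]
width: 0.068
grasp_force: 0.0
```

Request:
{"fn": "send_rows", "kwargs": {
  "deltas": [
    [[0, 0, 0], [0, 0, 0], 0],
    [[0, 0, -0.4], [0, 0, 0], 0],
    [[0, 0, -1.2], [0, 0, 0], 0],
    [[0, 0, -2], [0, 0, 0], 0],
    [[0, 0, -2.6], [0, 0, 0], 0]
  ]
}}

```text
time: 18.2
eef_pos: [0.4269, -0.1531, 0.1489]
tool_rot: [0.156, 0.988, -0.0, 0.001]
ft_force: [0.7, -1.0, -1.0]
width: 0.0854
grasp_force: 0.0
```

```bash
python3 - <<'E'
from h import *
s=read_state();print(s["eef_pos"].round(4),s["tool_rot"].round(4),units((.436,.10,.15)),units((.436,.26,.12)))
E
```

```text
[ 0.4269 -0.1531  0.1489] [ 1.558e-01  9.878e-01 -2.000e-04  9.000e-04] [ 1.38  4.87 -0.02] [2.37 7.92 0.57]
```

Request:
{"fn": "send_rows", "kwargs": {
  "deltas": [
    [[0.1, 0.6, -0.2], [0, 0, 0], 0],
    [[0.25, 1.5, -0.2], [0, 0, 0], 0],
    [[0.4, 2.4, -0.2], [0, 0, 0], 0],
    [[0.55, 3.2, -0.2], [0, 0, 0], 0],
    [[0.66, 3.85, -0.2], [0, 0, 0], 0]
  ]
}}

```text
time: 18.7
eef_pos: [0.4542, 0.0432, 0.1569]
tool_rot: [0.155, 0.988, 0.0, -0.0]
ft_force: [1.1, 0.5, 0.7]
width: 0.0851
grasp_force: 0.0
```

Request:
{"fn": "send_rows", "kwargs": {
  "deltas": [
    [[0.35, 0.85, 0.1], [0, 0, 0], 0],
    [[0.7, 1.7, 0.3], [0, 0, 0], 0],
    [[1.1, 2.6, 0.5], [0, 0, 0], 0],
    [[1.5, 3.5, 0.7], [0, 0, 0], 0],
    [[1.72, 4.07, 0.8], [0, 0, 0], 0]
  ]
}}

```text
time: 19.2
eef_pos: [0.4333, 0.2648, 0.1159]
tool_rot: [0.153, 0.988, 0.0, -0.001]
ft_force: [0.5, 0.8, 0.0]
width: 0.0854
grasp_force: 0.0
```

Request:
{"fn": "send_rows", "kwargs": {
  "deltas": [
    [[0, 0, 0], [0, 0, 0], 0],
    [[0, 0, 0], [0, 0, 0], 0],
    [[0, 0, 0], [0, 0, 0], 0]
  ]
}}

```text
time: 19.5
eef_pos: [0.4355, 0.2587, 0.1169]
tool_rot: [0.157, 0.988, -0.001, 0.0]
ft_force: [0.1, 0.3, -0.6]
width: 0.0854
grasp_force: 0.0
```

```bash
python3 - <<'E'
from h import *
f,P=shot("w8");s=read_state();print(s["eef_pos"].round(4),s["tool_rot"].round(4));e=s["eef_pos"][:2]
for k in(-.004,0,.004):
    print(k,"flange",circ(P,e+k*TX,.027,.027))
E
```

```text
[0.4357 0.2586 0.117 ] [ 1.573e-01  9.876e-01 -5.000e-04  2.000e-04]
-0.004 flange {'l': np.float64(330.9), 'r': np.float64(447.6), 't': np.float64(265.3), 'b': np.float64(376.0)}
0 flange {'l': np.float64(330.6), 'r': np.float64(447.9), 't': np.float64(256.5), 'b': np.float64(368.3)}
0.004 flange {'l': np.float64(330.3), 'r': np.float64(448.1), 't': np.float64(247.6), 'b': np.float64(360.5)}
```

View pics/w8.png

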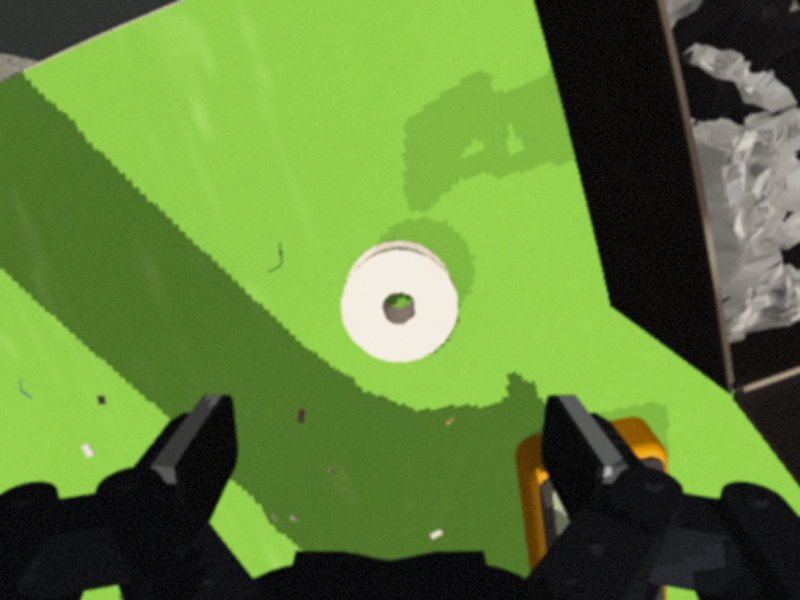

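The spool's top flange spans columns 342–458 with its bottom at row 362, so it is +3 mm in x and +4.5 mm in y (tool) from the TCP. The multimeter and box are clear.

Request:
{"fn": "send_rows", "kwargs": {
  "deltas": [
    [[0.06, 0.09, 0.3], [0, 0, 0], 0],
    [[0.06, 0.09, 1.1], [0, 0, 0], 0],
    [[0.06, 0.09, 1.7], [0, 0, 0], 0],
    [[0.06, 0.09, 2.1], [0, 0, 0], 0],
    [[0.06, 0.09, 2.22], [0, 0, 0], 0]
  ]
}}

```text
time: 20.05
eef_pos: [0.4332, 0.2634, 0.0043]
tool_rot: [0.157, 0.988, -0.002, -0.001]
ft_force: [-0.0, 0.0, 0.0]
width: 0.0855
grasp_force: 0.0
```

Request:
{"fn": "send_rows", "kwargs": {
  "deltas": [
    [[0, 0, 0], [0, 0, 0], 0],
    [[0, 0, 0], [0, 0, 0], 0.1],
    [[0, 0, 0], [0, 0, 0], 0.2],
    [[0, 0, 0], [0, 0, 0], 0.3],
    [[0, 0, 0], [0, 0, 0], 0.4]
  ],
  "newtons": 40
}}

```text
time: 20.55
eef_pos: [0.4341, 0.2658, 0.007]
tool_rot: [0.156, 0.988, 0.0, 0.0]
ft_force: [0.2, -1.0, 3.8]
width: 0.0519
grasp_force: 40.9
```

Request:
{"fn": "send_rows", "kwargs": {
  "deltas": [
    [[0, 0, 0], [0, 0, 0], 0.5],
    [[0, 0, 0], [0, 0, 0], 0.6],
    [[0, 0, 0], [0, 0, 0], 0.7],
    [[0, 0, 0], [0, 0, 0], 0.7]
  ]
}}

```text
time: 20.95
eef_pos: [0.4341, 0.2658, 0.007]
tool_rot: [0.156, 0.988, 0.0, 0.0]
ft_force: [-1.2, -0.5, 6.4]
width: 0.0519
grasp_force: 41.0
```

Request:
{"fn": "send_rows", "kwargs": {
  "deltas": [
    [[0, 0, -0.3], [0, 0, 0], 0.8],
    [[0, 0, -0.7], [0, 0, 0], 0.8],
    [[0, 0, -1.2], [0, 0, 0], 0.8],
    [[0, 0, -1.7], [0, 0, 0], 0.8],
    [[0, 0, -2], [0, 0, 0], 0.8]
  ]
}}

```text
time: 21.45
eef_pos: [0.4341, 0.266, 0.1077]
tool_rot: [0.156, 0.988, 0.001, 0.001]
ft_force: [0.2, 0.5, -2.3]
width: 0.0522
grasp_force: 42.9
```

Request:
{"fn": "send_rows", "kwargs": {
  "deltas": [
    [[-0.3, -0.6, 0], [0, 0, 0], 0.8],
    [[-0.7, -1.5, 0], [0, 0, 0], 0.8],
    [[-1.1, -2.5, 0], [0, 0, 0], 0.8],
    [[-1.55, -3.4, 0], [0, 0, 0], 0.8],
    [[-1.95, -4.33, 0], [0, 0, 0], 0.8]
  ]
}}

```text
time: 21.95
eef_pos: [0.4595, 0.0327, 0.1061]
tool_rot: [0.155, 0.988, 0.0, 0.0]
ft_force: [0.5, -0.1, -1.4]
width: 0.0518
grasp_force: 42.9
```

Request:
{"fn": "send_rows", "kwargs": {
  "deltas": [
    [[-0.14, -0.7, 0], [0, 0, 0], 0.8],
    [[-0.28, -1.4, 0], [0, 0, 0], 0.8],
    [[-0.42, -2.1, 0], [0, 0, 0], 0.8],
    [[-0.56, -2.8, 0], [0, 0, 0], 0.8],
    [[-0.71, -3.39, 0], [0, 0, 0], 0.8]
  ]
}}

```text
time: 22.45
eef_pos: [0.4401, -0.1398, 0.106]
tool_rot: [0.156, 0.988, -0.0, -0.0]
ft_force: [-0.0, -0.3, -1.9]
width: 0.0523
grasp_force: 42.9
```

Request:
{"fn": "send_rows", "kwargs": {
  "deltas": [
    [[-0.14, -0.7, 0], [0, 0, 0], 0.8],
    [[-0.28, -1.5, 0], [0, 0, 0], 0.8],
    [[-0.45, -2.3, 0], [0, 0, 0], 0.8],
    [[-0.6, -3, 0], [0, 0, 0], 0.8],
    [[-0.71, -3.38, 0], [0, 0, 0], 0.8]
  ]
}}

```text
time: 22.95
eef_pos: [0.4212, -0.3136, 0.106]
tool_rot: [0.158, 0.987, -0.001, -0.0]
ft_force: [-0.1, -0.0, -2.2]
width: 0.0518
grasp_force: 42.9
```

Request:
{"fn": "send_rows", "kwargs": {
  "deltas": [
    [[0, 0, 0], [0, 0, 0], 0.8],
    [[0, 0, 0], [0, 0, 0], 0.8],
    [[0, 0, 0], [0, 0, 0], 0.8]
  ]
}}

```text
time: 23.25
eef_pos: [0.423, -0.3073, 0.1057]
tool_rot: [0.154, 0.988, 0.001, -0.0]
ft_force: [0.3, 1.7, -1.9]
width: 0.0521
grasp_force: 42.9
```

```bash
python3 - <<'E'
from h import *
f,P=shot("w9");s=read_state();print(s["eef_pos"].round(4),s["tool_rot"].round(4));e=s["eef_pos"][:2];b=s["eef_pos"][2]-.007
for k in(-.004,0,.004):
    print(k,"stand",circ(P,e+k*TX,.0385,.011),"foot",circ(P,e+k*TX,.027,b),"top",circ(P,e+k*TX,.027,b+.027))
E
```

```text
[ 0.4232 -0.3073  0.1057] [ 1.543e-01  9.880e-01  8.000e-04 -3.000e-04]
-0.004 stand {'l': np.float64(307.4), 'r': np.float64(470.6), 't': np.float64(238.2), 'b': np.float64(393.6)} foot {'l': np.float64(303.4), 'r': np.float64(475.6), 't': np.float64(324.7), 'b': np.float64(479.6)} top {'l': np.float64(288.1), 'r': np.float64(491.5), 't': np.float64(359.4), 'b': np.float64(535.8)}
0 stand {'l': np.float64(307.0), 'r': np.float64(471.0), 't': np.float64(229.4), 'b': np.float64(386.2)} foot {'l': np.float64(302.8), 'r': np.float64(476.3), 't': np.float64(311.8), 'b': np.float64(469.2)} top {'l': np.float64(287.2), 'r': np.float64(492.5), 't': np.float64(344.4), 'b': np.float64(524.4)}
0.004 stand {'l': np.float64(306.7), 'r': np.float64(471.4), 't': np.float64(220.5), 'b': np.float64(378.7)} foot {'l': np.float64(302.2), 'r': np.float64(477.0), 't': np.float64(298.8), 'b': np.float64(458.7)} top {'l': np.float64(286.3), 'r': np.float64(493.5), 't': np.float64(329.0), 'b': np.float64(512.7)}
```

View pics/w9.png

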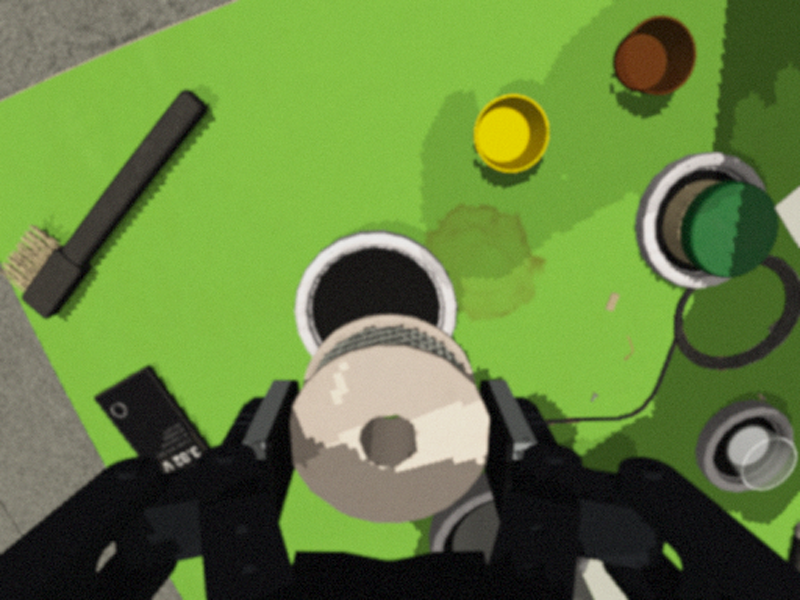

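The spool stand spans columns 295–457 with its top at row 232, and the spool is centred at column 391. The stand is therefore 6 mm towards −y (tool). The jar and cup are visible upright in their stands at (710,220) and (748,447).

Request:
{"fn": "send_rows", "kwargs": {
  "deltas": [
    [[-0.02, -0.12, 0.3], [0, 0, 0], 0.8],
    [[-0.02, -0.12, 0.8], [0, 0, 0], 0.8],
    [[-0.02, -0.12, 1.3], [0, 0, 0], 0.8],
    [[-0.02, -0.12, 1.6], [0, 0, 0], 0.8],
    [[-0.02, -0.12, 1.7], [0, 0, 0], 0.8]
  ]
}}

```text
time: 23.8
eef_pos: [0.4215, -0.3133, 0.0193]
tool_rot: [0.155, 0.988, 0.001, -0.002]
ft_force: [-0.7, 0.3, -1.5]
width: 0.052
grasp_force: 42.9
```

Request:
{"fn": "send_rows", "kwargs": {
  "deltas": [
    [[0, 0, 0], [0, 0, 0], 0.8],
    [[0, 0, 0], [0, 0, 0], 0.8],
    [[0, 0, 0], [0, 0, 0], 0.8]
  ]
}}

```text
time: 24.1
eef_pos: [0.4227, -0.3158, 0.0218]
tool_rot: [0.156, 0.988, -0.0, 0.001]
ft_force: [-0.3, -0.4, -2.3]
width: 0.0522
grasp_force: 42.9
```

Request:
{"fn": "send_rows", "kwargs": {
  "deltas": [
    [[0, 0.04, 0.08], [0, 0, 0], 0.8],
    [[0, 0.04, 0.15], [0, 0, 0], 0.8],
    [[0, 0.04, 0.17], [0, 0, 0], 0.8],
    [[0, 0.04, 0.17], [0, 0, 0], 0.8]
  ]
}}

```text
time: 24.5
eef_pos: [0.4229, -0.3133, 0.0131]
tool_rot: [0.156, 0.988, 0.0, 0.0]
ft_force: [-0.4, 1.1, 5.5]
width: 0.0518
grasp_force: 43.6
```

Request:
{"fn": "send_rows", "kwargs": {
  "deltas": [
    [[0, 0, 0], [0, 0, 0], 0.3],
    [[0, 0, 0], [0, 0, 0], 0.2],
    [[0, 0, 0], [0, 0, 0], 0.1],
    [[0, 0, 0], [0, 0, 0], 0],
    [[0, 0, 0], [0, 0, 0], 0]
  ]
}}

```text
time: 25.0
eef_pos: [0.4225, -0.3137, 0.0122]
tool_rot: [0.156, 0.988, -0.0, -0.0]
ft_force: [-0.7, -0.2, 0.5]
width: 0.0854
grasp_force: 0.0
```

Request:
{"fn": "send_rows", "kwargs": {
  "deltas": [
    [[0, 0, -0.4], [0, 0, 0], 0],
    [[0, 0, -1], [0, 0, 0], 0],
    [[0, 0, -1.9], [0, 0, 0], 0],
    [[0, 0, -2.8], [0, 0, 0], 0],
    [[0, 0, -3.6], [0, 0, 0], 0]
  ]
}}

```text
time: 25.5
eef_pos: [0.4225, -0.3137, 0.1945]
tool_rot: [0.156, 0.988, -0.0, 0.0]
ft_force: [0.6, -1.4, 0.4]
width: 0.0857
grasp_force: 0.0
```

Request:
{"fn": "send_rows", "kwargs": {
  "deltas": [
    [[0.3, 1, -0.3], [0, 0, 0], 0],
    [[0.5, 2, -0.6], [0, 0, 0], 0],
    [[0.7, 2.9, -0.6], [0, 0, 0], 0],
    [[0.7, 2.9, -0.6], [0, 0, 0], 0],
    [[0.7, 2.9, -0.6], [0, 0, 0], 0]
  ]
}}

```text
time: 26.0
eef_pos: [0.434, -0.1632, 0.2225]
tool_rot: [0.154, 0.988, 0.0, 0.0]
ft_force: [-0.2, -0.4, 0.6]
width: 0.0855
grasp_force: 0.0
```

```bash
python3 - <<'E'
from h import *
f,P=shot("w10");g=grab_frame("top")
cv2.imwrite("pics/c10.png",cv2.resize(f[...,::-1],(800,600),interpolation=cv2.INTER_CUBIC))
cv2.imwrite("pics/t10.png",cv2.resize(g[140:260,275:435,::-1],(800,600),interpolation=cv2.INTER_CUBIC))
print(read_state()["eef_pos"].round(4))
E
```

```text
[ 0.4335 -0.1661  0.2222]
```

View pics/c10.png

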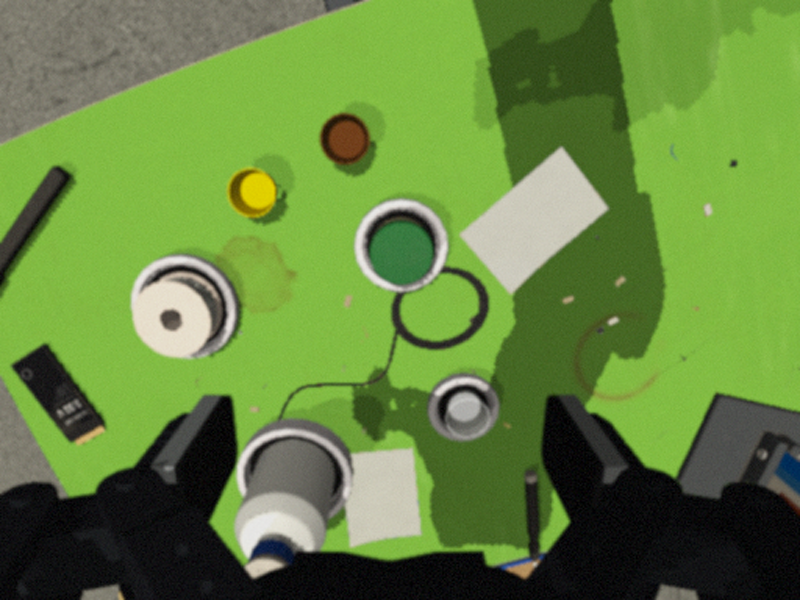

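```bash
python3 - <<'E'
from h import *
import pickle
P=pickle.load(open("w10.pkl","rb"))
for a,b in [(("jar",402,252,.033),("js",401,245,.011)),(("spool",173,318,.033),("ss",186,306,.011)),(("cup",467,411,.026),("cs",463,408,.011))]:
    p,q=[pix2w("",x[1]*.64,x[2]*.64,x[3],P)[:2] for x in(a,b)];print(a[0],((p-q)*1000).round(1))
E
```

```text
jar [ 0.6 -0. ]
spool [ 1.4 -1.5]
cup [-5.   2.3]
```

View pics/t10.png

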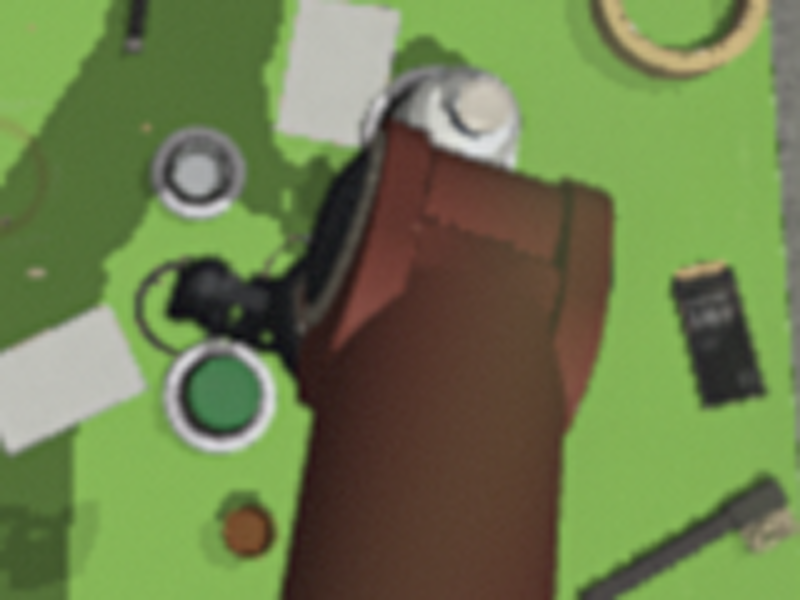

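The top view shows the cup (197,172) and jar (222,393) centred in their stands. I'll check the bottle's top at (480,105) against its stand, then hand in.

```bash
python3 - <<'E'
from h import *
P=camera_params("top")
b=pix2w("top",275+478/5,140+103/5,.122,P)[:2]; s=pix2w("top",235+637/5,140+138/5,.019,P)[:2]
print("bottle top - stand mm",((b-s)*1000).round(1))
if np.linalg.norm(b-s)<.012: print(hand_in())
E
```

```text
bottle top - stand mm [-0.9  2.3]
the job is handed in; nothing more can be done
None
```

I placed the bottle, spool, jar and cup upright in their own stands and handed the job in at about 26 s. The last pictures showed each one centred within about 5 mm, but hand-in returned no verdict.

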